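Load the dead-weight tester

TASK

Load the tester: slide each flat bar weight out over the front edge of its slotted plinth so that you can grip it, and stack all the bars flat and centred on the tester's load table, one on another, lying along its shorter side. Then swing the hook's sprung keeper open, lift the hook weight off its hook and stand it upright on the middle of the stacked bars, and finally snap the keeper shut over the empty hook. Leave the gauge, oil bottle and spanner where they are.

Things in the scene. Friction and masses are not known exactly. Their poses are not given: they have to be found in the camera images.
- plinth: fixed dark wooden block, 200 mm long (x), 268 mm wide (y), top 55 mm above the bench. Three slots run along its x, 68 mm wide, floor at 55 mm, centres at y = +84, 0, -84 mm, between four wooden ribs 16 mm wide and 6 mm high, open at both ends. Front end at x = -100 mm (towards the robot). Origin: centre of the underside
- bar0: flat steel bar weight in a slot of the plinth, 130 (x) by 60 (y) by 6 mm thick, 0.37 kg; may be absent. Origin: its centre (either face may be up). Only 4 mm is free beside it and it is level with the ribs, so it can be gripped across its 60 mm width only where it sticks out past the front end. It slides easily when pushed on its rear end
- bar1: as bar0
- bar2: as bar0
- tester: fixed tester head on the bench: green base, column, and on top a flat aluminium load table 120 mm (x) by 190 mm (y) with its upper face 90 mm above the bench. Bars are to lie with their length along its x (the shorter side). Origin: centre of the underside
- table_top (a point): centre of the upper face of the load table; axes as the tester's
- hookstand: fixed steel stand. Its post (14 mm square) stands at the origin (bench level); a round hook arm 10 mm thick runs 85 mm from it towards the stand's -x, centre line at z = 165 mm, and ends in an upturned tip, top at z = 186 mm. Base plate 110 by 100 by 12 mm. Behind the post (+x, -y) the keeper's small spring strut sticks out 36 mm at keeper height
- hook_seat (a point): top of the hook arm where the bail of the weight hangs, 55 mm from the post towards the stand's -x, 170 mm above the bench
- keeper (a joint): brass arm, 95 mm long, 8 wide, 10 high, on a vertical pivot on top of the post, centre line at z = 195 mm. 0 rad = shut: lies over the hook arm (stand's -x) so the bail cannot lift past the tip. Swings level towards the stand's +y, stops at 1.4 rad = open. An over-centre spring (2 N at its middle) snaps it to the stop on its side of 0.6 rad; it stays there. Push its side with closed fingers
- keeper_tip (a point): free end of the keeper arm, 95 mm from its pivot, on its centre line
- weight: steel hook weight, 0.7 kg, 100 mm high: round body 56 mm in diameter, 40 high, cone up to 50, and a rigid bail of 12 mm flat bar, 50 mm wide over its legs (along y), top bar 8 thick, top at 100 mm; opening 34 wide, from 50 to 92 mm. Origin: centre of its foot. The bail hangs on the hook arm, across it; grip its 50 mm width from above with the hook arm between the fingers
- gauge: bystander: black pressure gauge lying on its back, 100 mm in diameter, 30 mm high. Origin: centre of the underside
- oil: bystander: closed white oil bottle, 60 mm in diameter, 150 mm high. Origin: centre of the underside
- spanner: bystander: steel spanner 180 mm long lying on the bench. Origin: its middle, underside

How it is judged:
On the way, in this order (a step that is already met when the one before it is completed fails the run):
1. the keeper is swung open while the weight still hangs on the hook (value of joint keeper above 1.1 rad and distance between weight and hookstand below 0.13 m and z of weight in the frame of hookstand above 0.068 m), for 0.2 s.
2. the weight is off the hook and clear of its stand (horizontal distance between weight and hookstand above 0.13 m), for 0.1 s.
At the end, for the whole second after the job is handed in: Every bar lies flat and at rest in one stack on the load table, within 15 mm of its centre along both axes and 0.15 rad of its length; the weight stands upright and still on the bars, within 18 mm of the table centre; the keeper is shut (under 0.1 rad) (x of bar0 in the frame of table_top between -0.015 and 0.015 m and y of bar0 in the frame of table_top between -0.015 and 0.015 m and z of bar0 in the frame of table_top between 0 and 0.02 m and (angle between bar0's own z axis and vertical below 0.06 rad or angle between bar0's own z axis and vertical above 3.08 rad) and angle between the x axis of each of bar0, bar1, bar2 and the x axis of table_top, either way round below 0.15 rad and linear speed of each of bar0, bar1, bar2, weight below 0.01 m/s and x of bar1 in the frame of table_top between -0.015 and 0.015 m and y of bar1 in the frame of table_top between -0.015 and 0.015 m and z of bar1 in the frame of table_top between 0 and 0.02 m and (angle between bar1's own z axis and vertical below 0.06 rad or angle between bar1's own z axis and vertical above 3.08 rad) and x of bar2 in the frame of table_top between -0.015 and 0.015 m and y of bar2 in the frame of table_top between -0.015 and 0.015 m and z of bar2 in the frame of table_top between 0 and 0.02 m and (angle between bar2's own z axis and vertical below 0.06 rad or angle between bar2's own z axis and vertical above 3.08 rad) and horizontal distance between weight and table_top below 0.018 m and angle between weight's own z axis and vertical below 0.06 rad and z of weight in the frame of table_top between 0.009 and 0.022 m and (contact force between weight and bar0 above 2 N or contact force between weight and bar1 above 2 N or contact force between weight and bar2 above 2 N) and value of joint keeper below 0.1 rad); the robot touches nothing.
It fails at once if the gauge is moved more than 30 mm (distance of gauge from where it was at the start of the episode above 0.03 m).
It fails at once if the oil is moved more than 30 mm (distance of oil from where it was at the start of the episode above 0.03 m).
It fails at once if the spanner is moved more than 30 mm (distance of spanner from where it was at the start of the episode above 0.03 m).
Of bar0, bar1, bar2 only 2 to 3 are there at a start; the rules pass over those that are not, and their reading is None.
At some moment in a run one of bar0, bar1, bar2 may be knocked a few centimetres aside while the robot is not near it.
It also fails if it takes over 210 s, if anything falls off the work surface, if the arm or the gripper's body presses on something with over 40 N, if the wrist force passes 120 N, or if a joint passes its speed limit or range.

ROBOT

A 7-joint arm with a two-finger parallel gripper is mounted at the origin on the work surface. World frame = base frame: x ahead of the robot, y to its left, z up, the work surface at z = 0. Lengths are in m, angles in rad, forces in N, time in s.
With the tool pointing down it reaches from about 0.425 to 0.825 m from the base axis. Payload 3.6 kg.
Tool frame: the origin (TCP) lies where the fingers leave the gripper's body, on its centre line; the fingertips stand 73 mm ahead of it and the grasp point (between the pads) lies 54 mm ahead of it; z points along the fingers, y is the line along which they close (so a half turn about z gives the same grasp; the last joint's range is limited). The gripper opens to 85 mm and grips with 20 to 120 N. Pads are 22 mm wide; open, the fingers measure 114 mm over their backs; the gripper's body (76 mm by 85 mm) begins 54 mm behind the grasp point. The pads swing forward as they close: fully open they stand 13 mm farther back than shut.
Start: joints at [-1.365, 0.615, -0.013, 1.423, 0.008, 1.103, -0.04], TCP at [0.15, 0.632, 0.304] pointing down, gripper open.
Joint ranges: [-3.12, 3.12], [-0.3, 2.06], [-1.34, 1.32], [0.26, 2.42], [-1.36, 4.5], [0.01, 1.98], [-2.84, 2.84]. Speed limits (rad/s): [2.79, 2.79, 3.14, 3.14, 3.14, 3.14, 3.14].

INTERFACE

Orientations are given as a unit quaternion [x, y, z, w].
In Python, from station import arm gives the robot as it stands. Calls block until the motion is done:
- arm.movep(position, orientation): joint-space move of the TCP to a pose.
- arm.line_to(position, velocity=0.15, ori=None): straight line of the TCP; ori=None keeps the orientation; velocity is the mean speed in m/s.
- arm.move_j(angles): joint-space move.
- arm.move_gripper(opening, effort=None): opening from 0.0 (shut) to 1.0 (fully open); effort is the grip in N (None keeps the last); returns when the fingers have stopped.
- arm.pause(seconds).
- arm.ik(position, orientation): joint angles nearest the present ones, or None.
- arm.snapshot(name): name is "side" or "top" or "wrist"; returns the picture (420x560x3 uint8, blue, green, red); there is no depth.
- arm.camera_info(name): a dict with "fx", "fy", "cx", "cy" (pixels), "R" (3x3) and "t" (3): a world point X has camera coordinates R X + t; the wrist camera has in their place "T_tool_cam" (4x4, takes a point from camera to tool coordinates, whose origin is the TCP and whose axes are the flange's). Camera axes: x right, y down, z forward; pixel columns grow to the right and rows downward; lengths in m; the calibration is good to about 2 mm. The wrist camera is an equidistant fisheye: a pixel r from the principal point sees the ray r / f radians off the axis. A picture is of the moment at which its call begins: read the wrist's pose just before it. camera_info takes no time and is no camera call.
A pose or a line that the arm cannot do raises arm.MotionError and nothing moves.
- arm.finish_job(): hands the job in; it is judged then, once.
Readings, each from a call of its own:
- arm.read_time(): time.
- arm.read_joint_positions(): joint angles.
- arm.read_dq(): joint speeds.
- arm.read_effort(): joint torques, N m.
- arm.read_tool_pos(): TCP position.
- arm.read_eef_rot(): TCP orientation.
- arm.read_ft_force(): force on the tool from outside, world axes, zero at the start.
- arm.read_wrist_torque(): the same for the moment, N m.
- arm.read_opening(): opening from 0.0 (shut) to 1.0 (fully open).
- arm.read_finger_force(): force on a finger pad.
Only numpy, scipy, OpenCV 4.12 (cv2) and the standard library are available. Lean on these libraries where they do the work, as an engineer would, in place of code of your own. Each camera call takes 0.05 s, during which the arm holds its last target. There are 200 camera calls.

## Working session

There is one attempt and no reset: what is moved stays moved. The work goes in short steps, each a Python script; the robot and the scene stay as the last script left them, time stands still between calls to the robot, and variables do not carry over. Pictures are saved under pics/ and viewed, at most 14 in all, crops included, and the job is handed in when it is done.

```bash
ls; mkdir -p pics
python3 - <<'E'
from station import arm
import cv2, numpy as np
np.set_printoptions(precision=4,suppress=True)
for n in ["side","top"]:
    im=arm.snapshot(n); cv2.imwrite(f"pics/{n}0.png",im); print(n,arm.camera_info(n))
print(arm.camera_info("wrist"),arm.read_tool_pos(),arm.read_eef_rot(),arm.read_time())
E
```

```text
pics
station.py
side {'fx': 531.398392994252, 'fy': 531.398392994252, 'cx': 285.8173481451105, 'cy': 211.86170790222218, 'R': array([[ 0.9791, -0.203 ,  0.0086],
       [-0.1492, -0.7469, -0.648 ],
       [ 0.1379,  0.6332, -0.7616]]), 't': array([-0.5269,  0.2085,  1.5481])}
top {'fx': 396.79261022720317, 'fy': 396.79261022720317, 'cx': 281.84947516060987, 'cy': 209.7451878396094, 'R': array([[-0.0225, -0.9996,  0.0167],
       [-0.9938,  0.0205, -0.1093],
       [ 0.1089, -0.0191, -0.9939]]), 't': array([0.0274, 0.5476, 1.1318])}
{'fx': 325.19226210127806, 'fy': 325.19226210127806, 'cx': 281.16511876091243, 'cy': 209.92562687190818, 'T_tool_cam': array([[-0.0011, -0.9535, -0.3013,  0.0766],
       [ 1.    , -0.0012,  0.    ,  0.0006],
       [-0.0004, -0.3013,  0.9535, -0.0694],
       [ 0.    ,  0.    ,  0.    ,  1.    ]])} [0.1498 0.6319 0.3029] [ 0.1161  0.9932 -0.0012 -0.0001] 0.1
```

View pics/top0.png

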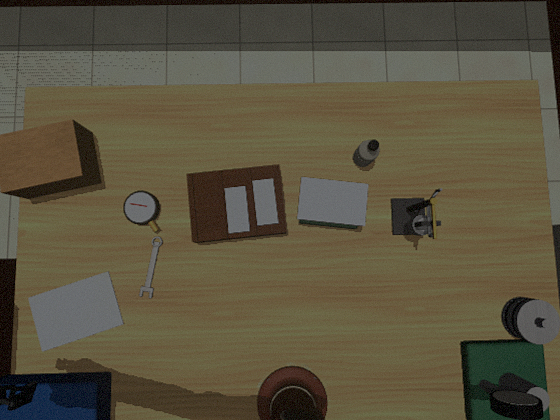

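View pics/side0.png

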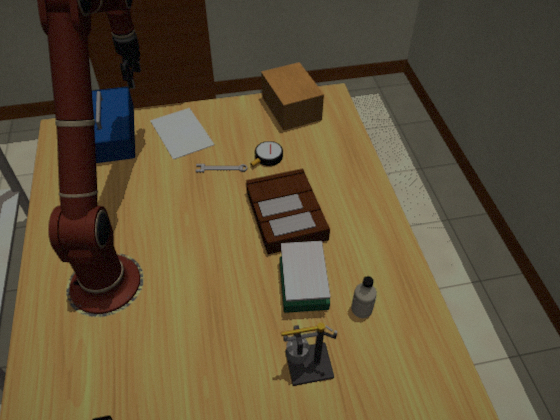

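```bash
cat > h.py <<'E'
import cv2, numpy as np
from scipy.spatial.transform import Rotation as Rot
from station import arm
np.set_printoptions(precision=4,suppress=True)
def bright(im): return np.clip(im.astype(float)*2.0,0,255).astype(np.uint8)
def crop(im,x0,x1,y0,y1,s,name):
    cv2.imwrite(f"pics/{name}.png",cv2.resize(bright(im[y0:y1,x0:x1]),None,fx=s,fy=s,interpolation=cv2.INTER_CUBIC))
def down(yaw):
    "tool pointing down, tool x axis at angle yaw in world; y axis = closing line"
    c,s=np.cos(yaw),np.sin(yaw)
    return Rot.from_matrix(np.array([[c,s,0],[s,-c,0],[0,0,-1]])).as_quat()
def ray(name,uv,pose=None):
    ci=arm.camera_info(name); u,v=uv
    x,y=(u-ci["cx"])/ci["fx"],(v-ci["cy"])/ci["fy"]
    if name!="wrist":
        R=ci["R"];d=R.T@np.array([x,y,1.]);return -R.T@ci["t"],d/np.linalg.norm(d)
    r=np.hypot(x,y);k=np.sin(r)/r if r>1e-9 else 1.
    d=np.array([x*k,y*k,np.cos(r)]);T=ci["T_tool_cam"]
    p,q=pose;Rw=Rot.from_quat(q).as_matrix()
    return np.array(p)+Rw@T[:3,3],Rw@T[:3,:3]@d
def onz(name,uv,z,pose=None):
    o,d=ray(name,uv,pose);return o+d*(z-o[2])/d[2]
def proj(name,X,pose=None):
    ci=arm.camera_info(name)
    if name!="wrist":
        c=ci["R"]@np.array(X)+ci["t"];return np.array([ci["cx"]+ci["fx"]*c[0]/c[2],ci["cy"]+ci["fy"]*c[1]/c[2]])
    T=ci["T_tool_cam"];p,q=pose;Rw=Rot.from_quat(q).as_matrix()
    c=T[:3,:3].T@(Rw.T@(np.array(X)-p)-T[:3,3]);th=np.arctan2(np.hypot(c[0],c[1]),c[2]);e=c[:2]/np.hypot(c[0],c[1])
    return np.array([ci["cx"],ci["cy"]])+ci["fx"]*th*e
def cross(rays):
    A=np.zeros((3,3));b=np.zeros(3)
    for o,d in rays:
        M=np.eye(3)-np.outer(d,d);A+=M;b+=M@o
    return np.linalg.solve(A,b)
def wshot():
    pose=(np.array(arm.read_tool_pos()),np.array(arm.read_eef_rot()))
    return arm.snapshot("wrist"),pose
E
python3 - <<'E'
from h import *
crop(cv2.imread("pics/top0.png"),170,450,120,260,2.8,"topc")
crop(cv2.imread("pics/side0.png"),240,390,160,390,2.6,"sidec")
for n,uv in [("plc",(237,203)),("tab",(333,201)),("stand",(410,216)),("oil",(367,155)),("gauge",(141,207))]:
    print(n,onz("top",uv,.055 if n=="plc" else .09 if n=="tab" else 0))
E
```

```text
plc [0.5674 0.144  0.055 ]
tab [ 0.5631 -0.1264  0.09  ]
stand [ 0.5244 -0.3708  0.    ]
oil [ 0.7145 -0.2494  0.    ]
gauge [0.5683 0.4355 0.    ]
```

View pics/topc.png

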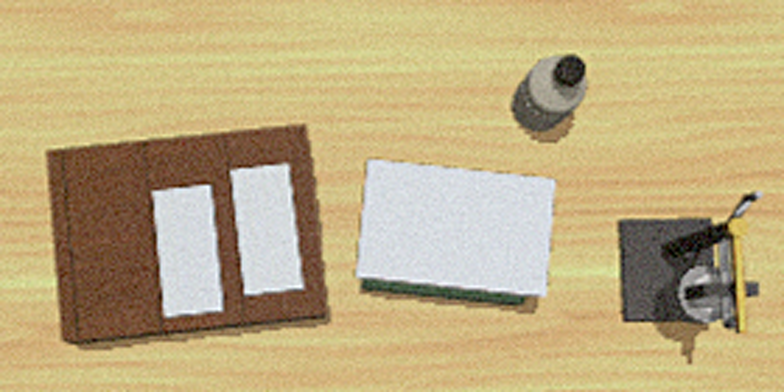

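View pics/sidec.png

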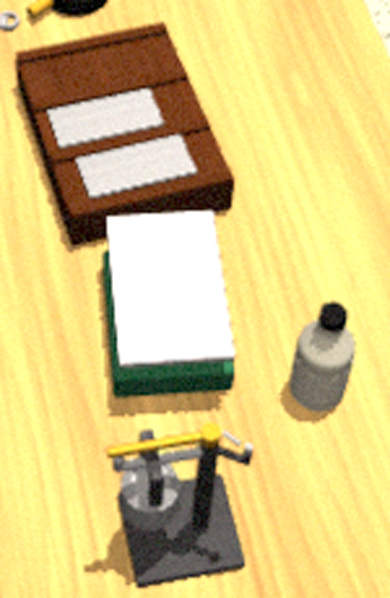

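Run:
```python
from h import *
for b in (0,np.pi,-np.pi):
  for n,p,y in [("pl",(.567,.144,.4),.13),("front",(.45,.144,.12),.13),("rear",(.68,.1,.13),.13),("tab",(.56,-.12,.16),-.08),("tabhi",(.56,-.12,.4),-.08),("hook",(.5,-.42,.24),.04),("hookhi",(.5,-.42,.42),.04),("kp",(.5,-.46,.14),.04)]:
    print(b,n,arm.ik(p,down(y+b)))
arm.movep((.53,.144,.42),down(.13+np.pi)); im,pz=wshot(); cv2.imwrite("pics/w1.png",im); print(pz)
arm.movep((.53,-.12,.42),down(-.08+np.pi)); im2,pz2=wshot(); cv2.imwrite("pics/w2.png",im2); print(pz2)
arm.movep((.48,-.38,.45),down(np.pi)); im3,pz3=wshot(); cv2.imwrite("pics/w3.png",im3); print(pz3)
np.savez("poses.npz",w1p=pz[0],w1q=pz[1],w2p=pz2[0],w2q=pz2[1],w3p=pz3[0],w3q=pz3[1])
v=np.hstack([cv2.resize(bright(i),(400,300),interpolation=cv2.INTER_AREA) for i in (im,im2)])
v=np.vstack([v,np.hstack([cv2.resize(bright(im3),(400,300),interpolation=cv2.INTER_AREA),np.zeros((300,400,3),np.uint8)])])
cv2.imwrite("pics/m1.png",v); print(arm.read_time())
```

```text
0 pl [-0.7492  0.5233  0.7837  1.4804 -0.3756  1.2929 -1.3701]
0 front [-0.6495  0.6842  0.4436  2.115  -0.636   0.4743 -1.1563]
0 rear [-0.5253  0.9551  0.6861  1.4808 -0.6858  0.9555 -1.0831]
0 tab [-0.1546  0.7323  0.5356  1.815  -0.5299  0.7411 -0.9819]
0 tabhi [-0.4756  0.6513  1.2072  1.52   -0.6132  1.395  -0.8794]
0 hook [ 0.1281  0.9384  1.1321  1.5115 -0.8746  1.2587 -0.1508]
0 hookhi [ 0.1606  0.7488  1.134   1.2338 -0.6651  1.5411 -0.3436]
0 kp [ 0.3053  0.9738  0.8127  1.5036 -0.7867  1.0126 -0.2017]
3.141592653589793 pl [-0.3703  0.4379  0.1332  1.4682 -0.0596  1.2395  1.4707]
3.141592653589793 front [-0.3084  0.6408 -0.07    2.1047  0.1078  0.3994  1.2369]
3.141592653589793 rear [-0.1362  0.8549 -0.0773  1.4658  0.0795  0.824   1.4598]
3.141592653589793 tab [ 0.1308  0.673   0.0667  1.8057 -0.0673  0.6651  1.7267]
3.141592653589793 tabhi [-0.1553  0.4491  0.5199  1.5109 -0.2298  1.2428  1.8868]
3.141592653589793 hook [ 0.3469  0.7423  0.584   1.5042 -0.4494  1.0314  2.6537]
3.141592653589793 hookhi [ 0.2794  0.6375  0.7803  1.2297 -0.4359  1.4406  2.6225]
3.14159265358
[... 265 characters left out ...]
8549 -0.0773  1.4658  0.0795  0.824   1.4598]
-3.141592653589793 tab [ 0.1308  0.673   0.0667  1.8057 -0.0673  0.6651  1.7267]
-3.141592653589793 tabhi [-0.1553  0.4491  0.5199  1.5109 -0.2298  1.2428  1.8868]
-3.141592653589793 hook [ 0.3469  0.7423  0.584   1.5042 -0.4494  1.0314  2.6537]
-3.141592653589793 hookhi [ 0.2794  0.6375  0.7803  1.2297 -0.4359  1.4406  2.6225]
-3.141592653589793 kp [ 0.5722  0.8447  0.2574  1.4938 -0.2593  0.8367  2.5318]
(array([0.5297, 0.1453, 0.4197]), array([-0.0661,  0.9978,  0.0003, -0.0003]))
(array([ 0.5307, -0.1176,  0.4198]), array([0.038 , 0.9993, 0.001 , 0.    ]))
(array([ 0.4816, -0.3777,  0.4497]), array([-0.0019,  1.    ,  0.0011,  0.0004]))
4.575
```

View pics/m1.png

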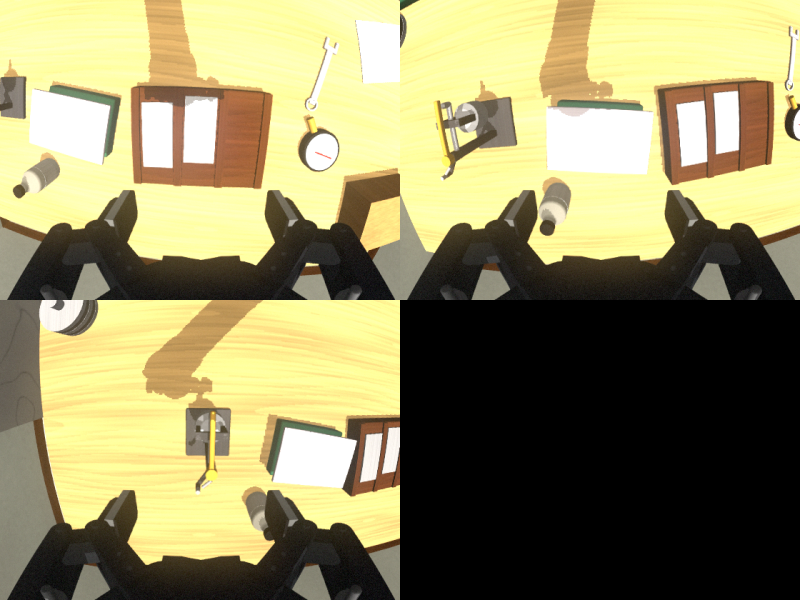

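```bash
cat >> h.py <<'E'
def rects(name,im,mask,z,pose=None,amin=600):
    "contours of a mask cast onto plane z -> (centre, long, short, yaw of the long side), area-sorted"
    out=[]
    mask=cv2.morphologyEx(mask.astype(np.uint8)*255,cv2.MORPH_OPEN,np.ones((3,3),np.uint8))
    for c in cv2.findContours(mask,cv2.RETR_EXTERNAL,cv2.CHAIN_APPROX_NONE)[0]:
        if cv2.contourArea(c)<amin: continue
        P=np.array([onz(name,p,z,pose)[:2] for p in c[:,0,:]])
        (cx,cy),(w,h),a=cv2.minAreaRect((P*1000).astype(np.float32))
        a=np.radians(a)
        if h>w: w,h,a=h,w,a+np.pi/2
        a=(a+np.pi/2)%np.pi-np.pi/2
        out.append((cv2.contourArea(c),np.array([cx,cy])/1000,w,h,a,c[:,0].mean(0)))
    return sorted(out,key=lambda o:-o[0])
def white(im,v=95):
    h=cv2.cvtColor(cv2.GaussianBlur(im,(3,3),0),cv2.COLOR_BGR2HSV); return (h[...,2]>v)&(h[...,1]<50)
def brown(im):
    h=cv2.cvtColor(cv2.GaussianBlur(im,(5,5),0),cv2.COLOR_BGR2HSV); return (h[...,2]<80)&(h[...,1]>110)&((h[...,0]<18)|(h[...,0]>170))
def yellow(im):
    h=cv2.cvtColor(im,cv2.COLOR_BGR2HSV); return (h[...,0]>18)&(h[...,0]<33)&(h[...,1]>170)&(h[...,2]>60)
E
python3 - <<'E'
from h import *
d=np.load("poses.npz")
I={k:cv2.imread(f"pics/{k}.png") for k in("w1","w2","w3","top0")}
P={k:(d[k+"p"],d[k+"q"]) for k in("w1","w2","w3")};P["top0"]=None
for k in I:
    hs=cv2.cvtColor(I[k],cv2.COLOR_BGR2HSV)
    n="top" if k=="top0" else "wrist"
    for lab,m,z in [("white.061",white(I[k]),.061),("white.09",white(I[k]),.09),("brown",brown(I[k]),.061),("yellow",yellow(I[k]),.200)]:
        for o in rects(n,I[k],m,z,P[k],60 if lab=="yellow" else 400)[:6]:
            if .3<np.hypot(*o[1])<.9: print(k,lab,int(o[0]),o[1],"%.0f x %.0f yaw %.3f"%o[2:5],o[5])
for k,p in (("w1",(220,190)),("w1",(350,190)),("w2",(280,200)),("w3",(298,620-420)),("w1",(230,60))): print(k,cv2.cvtColor(I[k],cv2.COLOR_BGR2HSV)[p[1],p[0]])
E
```

```text
w1 white.061 8487 [ 0.5711 -0.1407] 203 x 128 yaw 1.445 [ 96.6271 174.768 ]
w1 white.061 4594 [0.3023 0.5331] 153 x 140 yaw -1.274 [530.1913  71.2708]
w1 white.061 3958 [0.5507 0.1462] 128 x 60 yaw 0.083 [279.5227 181.2841]
w1 white.061 3756 [0.57  0.066] 129 x 60 yaw 0.096 [220.0465 188.0349]
w1 white.061 1753 [0.5585 0.4114] 82 x 81 yaw -0.643 [450.2519 212.2148]
w1 white.061 817 [0.3983 0.3711] 153 x 32 yaw -0.211 [451.0207 100.9008]Traceback (most recent call last):
  File "<stdin>", line 9, in <module>
  File "h.py", line 44, in rects
    P=np.array([onz(name,p,z,pose)[:2] for p in c[:,0,:]])
                ~~~^^^^^^^^^^^^^^^
  File "h.py", line 22, in onz
    o,d=ray(name,uv,pose);return o+d*(z-o[2])/d[2]
        ~~~^^^^^^^^^^^^^^
  File "h.py", line 13, in ray
    ci=arm.camera_info(name); u,v=uv
ValueError: time passes only in moves, steps and waits
```

```bash
sed -i 's/^def bright/CI={n:arm.camera_info(n) for n in ("side","top","wrist")}\ndef bright/; s/ci=arm.camera_info(name)/ci=CI[name]/' h.py
cat > m.py <<'E'
from h import *
d=np.load("poses.npz")
I={k:cv2.imread(f"pics/{k}.png") for k in("w1","w2","w3","top0")}
P={k:(d[k+"p"],d[k+"q"]) for k in("w1","w2","w3")};P["top0"]=None
if __name__=="__main__":
  for k in I:
    n="top" if k=="top0" else "wrist"
    for lab,m,z in [("white.061",white(I[k]),.061),("white.09",white(I[k]),.09),("brown",brown(I[k]),.061),("yellow",yellow(I[k]),.200)]:
        for o in rects(n,I[k],m,z,P[k],40 if lab=="yellow" else 400)[:6]:
            if .3<np.hypot(*o[1])<.9: print(k,lab,int(o[0]),o[1],"%.0f x %.0f yaw %.3f"%o[2:5],o[5])
E
python3 m.py
```

```text
w1 white.061 8487 [ 0.5711 -0.1407] 203 x 128 yaw 1.445 [ 96.6271 174.768 ]
w1 white.061 4594 [0.3023 0.5331] 153 x 140 yaw -1.274 [530.1913  71.2708]
w1 white.061 3958 [0.5507 0.1462] 128 x 60 yaw 0.083 [279.5227 181.2841]
w1 white.061 3756 [0.57  0.066] 129 x 60 yaw 0.096 [220.0465 188.0349]
w1 white.061 1753 [0.5585 0.4114] 82 x 81 yaw -0.643 [450.2519 212.2148]
w1 white.061 817 [0.3983 0.3711] 153 x 32 yaw -0.211 [451.0207 100.9008]
w1 white.09 8487 [ 0.5632 -0.1219] 189 x 119 yaw 1.445 [ 96.6271 174.768 ]
w1 white.09 4594 [0.3126 0.5062] 142 x 131 yaw -1.274 [530.1913  71.2708]
w1 white.09 3958 [0.5442 0.1455] 120 x 56 yaw 0.083 [279.5227 181.2841]
w1 white.09 3756 [0.5622 0.0707] 120 x 56 yaw 0.096 [220.0465 188.0349]
w1 white.09 1753 [0.5514 0.3927] 77 x 75 yaw -0.643 [450.2519 212.2148]
w1 white.09 817 [0.4021 0.3551] 142 x 30 yaw -0.211 [451.0207 100.9008]
w1 brown 1649 [0.4826 0.1275] 214 x 28 yaw -1.476 [264.6175 128.5425]
w1 brown 409 [0.5569 0.264 ] 192 x 7 yaw 0.090 [362.839  195.2547]
w2 white.061 12674 [ 0.5719 -0.1245] 202 x 128 yaw 1.446 [277.5568 195.4672]
w2 white
[... 1255 characters left out ...]
5 x 70 yaw 1.327 [82.7487 15.9791]
w3 white.09 1320 [0.5605 0.0369] 122 x 55 yaw 0.099 [519.4793 219.7988]
w3 white.09 1022 [0.5416 0.1123] 120 x 55 yaw 0.077 [548.1883 210.3766]
w3 brown 4462 [0.5652 0.1028] 221 x 202 yaw 0.170 [528.154  216.1161]
top0 white.061 4631 [0.2779 0.5903] 229 x 154 yaw -1.276 [ 74.7008 311.2235]
top0 white.061 2756 [ 0.5683 -0.1299] 196 x 121 yaw 1.445 [332.3628 200.8465]
top0 white.09 4631 [0.2816 0.576 ] 223 x 150 yaw -1.276 [ 74.7008 311.2235]
top0 white.09 2756 [ 0.5645 -0.1256] 190 x 118 yaw 1.445 [332.3628 200.8465]
top0 brown 6351 [0.5654 0.1458] 268 x 202 yaw -1.483 [236.1325 203.5521]
top0 brown 1476 [0.2675 0.7729] 309 x 41 yaw 0.054 [  6.5714 317.1313]
```

Run:
```python
from m import *
crop(I["w3"],245,355,135,285,4,"w3c")
h=cv2.cvtColor(I["w3"],cv2.COLOR_BGR2HSV)
print(h[200:240:8,298],h[247,296])
h=cv2.cvtColor(I["top0"],cv2.COLOR_BGR2HSV); print(h[200:238:6,434])
```

```text
[[ 26 163 144]
 [ 25 165 144]
 [ 24 165 145]
 [ 23 168 147]
 [ 23 168 146]] [ 25 162 146]
[[ 21 131 111]
 [ 23 119 105]
 [ 25 141 107]
 [ 26 138 111]
 [ 26 130 114]
 [ 25 137 108]
 [ 29 124 101]]
```

View pics/w3c.png

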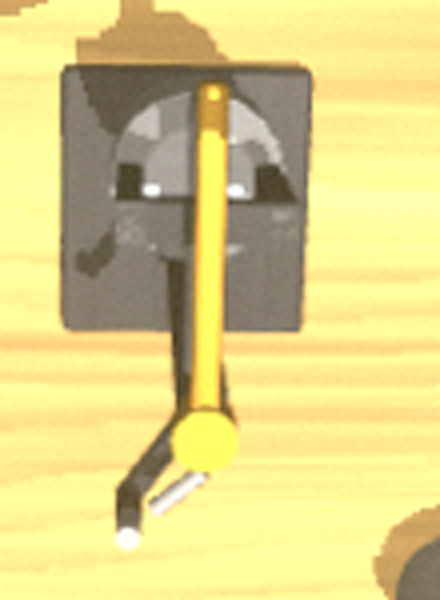

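Run:
```python
from m import *
def yl(im,s,roi):
    h=cv2.cvtColor(im,cv2.COLOR_BGR2HSV);m=(h[...,0]>18)&(h[...,0]<33)&(h[...,1]>s)&(h[...,2]>60)
    q=np.zeros_like(m);x0,x1,y0,y1=roi;q[y0:y1,x0:x1]=m[y0:y1,x0:x1];return q
h=cv2.cvtColor(I["w3"],cv2.COLOR_BGR2HSV);print("wood",h[270,300],h[225,335])
h=cv2.cvtColor(I["top0"],cv2.COLOR_BGR2HSV);print("wood",h[225,460])
for k,s,roi in(("w3",140,(270,330,135,265)),("top0",105,(425,442,190,245))):
    n="top" if k=="top0" else "wrist"
    m=yl(I[k],s,roi)
    for o in rects(n,I[k],m,.200,P[k],30): print(k,o[0],o[1],"%.0f x %.0f yaw %.3f"%o[2:5],o[5])
    ys,xs=np.nonzero(m); print(m.sum(),ys.min(),ys.max())
p3=P["w3"]
f=lambda u,v:(245+u/4,135+v/4)
for lab,uv,z in[("tip",(211,84),.2),("pivot",(205,440),.2),("bailL",(117,185),.178),("bailR",(290,185),.178),("bail mid",(203,190),.178),("bp1",(62,66),.012),("bp2",(311,66),.012),("bp3",(301,331),.012),("bp4",(63,329),.012)]:
    print(lab,onz("wrist",f(*uv),z,p3))
```

```text
wood [ 22 121 146] [ 21 122 148]
wood [ 20 110 104]
w3 740.5 [ 0.5021 -0.361 ] 104 x 17 yaw 0.011 [296.7343 205.0676]
864 144 252
top0 60.0 [ 0.4846 -0.3628] 68 x 10 yaw 0.027 [434.5 224.5]
top0 40.0 [ 0.5388 -0.362 ] 26 x 15 yaw -0.064 [433.2143 202.4643]
224 190 244
tip [ 0.4503 -0.3604  0.2   ]
pivot [ 0.5456 -0.3603  0.2   ]
bailL [ 0.4809 -0.384   0.178 ]
bailR [ 0.4807 -0.3375  0.178 ]
bail mid [ 0.4822 -0.3609  0.178 ]
bp1 [ 0.4699 -0.4086  0.012 ]
bp2 [ 0.4693 -0.3109  0.012 ]
bp3 [ 0.5792 -0.3112  0.012 ]
bp4 [ 0.5785 -0.4096  0.012 ]
```

```bash
cat >> h.py <<'E'
TAB=np.array([.5639,-.1240]);TY=-.126
PL=np.array([.5655,.145]);PY=.088
ST=np.array([.5456,-.3605])
def ax(yaw): return np.array([np.cos(yaw),np.sin(yaw)]),np.array([-np.sin(yaw),np.cos(yaw)])
def touch(xy,z0,zmin,step=.001,thr=3.):
    z=z0;f0=np.array(arm.read_ft_force())
    while z>zmin:
        z-=step;arm.line_to((*xy,z),velocity=.02);arm.pause(.03)
        f=np.array(arm.read_ft_force())-f0
        if f[2]>thr: break
    return arm.read_tool_pos()[2],f
E
python3 - <<'E'
from h import *
q=down(TY+np.pi)
xy=TAB
arm.move_gripper(0.0); print(arm.read_opening())
arm.movep((*xy,.22),q); arm.line_to((*xy,.190),velocity=.1); print("closed",touch(xy,.190,.158))
arm.line_to((*xy,.195)); arm.move_gripper(.706); print(arm.read_opening()); print("60mm",touch(xy,.183,.150))
arm.line_to((*xy,.195)); arm.move_gripper(.85); print(arm.read_opening()); print("72mm",touch(xy,.18,.145))
arm.line_to((*xy,.25)); print(arm.read_time())
E
```

```text
0.0029563331045642824
closed (np.float64(0.16276581497296952), array([-0.5566,  0.5091,  5.088 ]))
0.7083541258410461
60mm (np.float64(0.1575758395618413), array([-0.9932,  1.6072,  6.0438]))
0.8497131951012815
72mm (np.float64(0.15420112831573055), array([-3.2506,  0.27  ,  8.6549]))
33.775
```

```bash
cat >> h.py <<'E'
def inpl(p): e,n=ax(PY); d=np.array(p)-PL; return np.array([d@e,d@n])
def plxy(a,b): e,n=ax(PY); return PL+a*e+b*n
def push(rear,lat,end):
    q=down(PY+np.pi); arm.move_gripper(0.0)
    s=plxy(rear+.024,lat); arm.movep((*s,.22),q); arm.line_to((*s,.130),velocity=.15)
    print("down F",np.array(arm.read_ft_force()))
    arm.line_to((*plxy(end+.011,lat),.130),velocity=.08); print("push F",np.array(arm.read_ft_force()))
    arm.line_to((*plxy(end+.020,lat),.130),velocity=.08); arm.line_to((*plxy(end+.02,lat),.24),velocity=.25)
def look(xy,yaw,z,h,tag,amin=1500,v=95):
    arm.movep((*xy,h),down(yaw+np.pi)); arm.pause(.2); im,ps=wshot(); cv2.imwrite(f"pics/{tag}.png",im)
    return im,ps,rects("wrist",im,white(im,v),z,ps,amin)
E
python3 - <<'E'
from h import *
arm.line_to((*TAB,.30),velocity=.25)
push(.050,.002,-.028)
im,ps,r=look(plxy(-.06,-.02),PY,.061,.36,"b1")
for o in r: print(o[1],inpl(o[1]),"%.0f x %.0f %.3f"%o[2:5],o[5])
print(arm.read_time())
E
```

```text
down F [ 0.8185 -0.0196 -0.1596]
push F [0.6185 0.2226 0.6391]
[ 0.5741 -0.1419] [-0.0166 -0.2866] 206 x 130 1.442 [ 92.7086 212.4222]
[0.4731 0.1395] [-0.0926  0.0026] 128 x 60 0.092 [300.4922 149.405 ]
[0.5697 0.0662] [-0.0028 -0.0789] 130 x 60 0.095 [231.662  220.7782]
[0.3124 0.4887] [-0.2219  0.3646] 138 x 80 0.292 [544.9959  74.4938]
[0.5556 0.4076] [0.0132 0.2624] 82 x 80 0.307 [481.2979 233.2979]
39.6833
```

```bash
cat >> h.py <<'E'
def pick(bar,yaw,grip_a,zbot=.055):
    "bar: world centre; grip at plinth x grip_a"
    e,_=ax(yaw); off=(inpl(bar)[0]-grip_a); g=np.array(bar)-off*e; q=down(yaw+np.pi)
    arm.move_gripper(.84,effort=100); arm.movep((*g,.22),q); arm.line_to((*g,zbot+.0676),velocity=.12)
    arm.move_gripper(.5,effort=100); print("grip",arm.read_opening(),arm.read_finger_force())
    arm.line_to((*g,.26),velocity=.15); return off
def place(off,ztop):
    e,_=ax(TY); g=TAB-off*e; q=down(TY+np.pi)
    arm.movep((*g,.26),q); print("held",arm.read_opening()); arm.line_to((*g,ztop+.080),velocity=.15)
    arm.line_to((*g,ztop+.0690),velocity=.03); print("place F",np.array(arm.read_ft_force()))
    arm.move_gripper(.85); arm.pause(.2); arm.line_to((*g,.30),velocity=.2)
def table(h=.42,tag="t"):
    im,ps,r=look((.53,-.12),TY,.096,h,tag)
    return im,ps,r
E
python3 - <<'E'
from h import *
off=pick((.4731,.1395),.09,-.118); print(off)
place(off,.09)
im,ps,r=table(tag="t1")
arm_t=arm.read_time(); print(arm_t)
for o in r: print(o[1],inpl(o[1]),"%.0f x %.0f %.3f"%o[2:5],o[5])
cv2.imwrite("pics/t1v.png",cv2.resize(im[100:300,160:460],None,fx=2.5,fy=2.5))
E
```

```text
grip 0.6545016378609193 104.06987484719139
0.02547416641771083
held 0.6556534704512824
place F [-1.6509  1.073   4.0713]
47.8417
[ 0.564  -0.1237] [-0.0251 -0.2676] 186 x 127 1.444 [280.9894 197.9809]
[0.5609 0.0508] [-0.0129 -0.0934] 119 x 56 0.098 [412.3719 181.6446]
```

View pics/t1v.png

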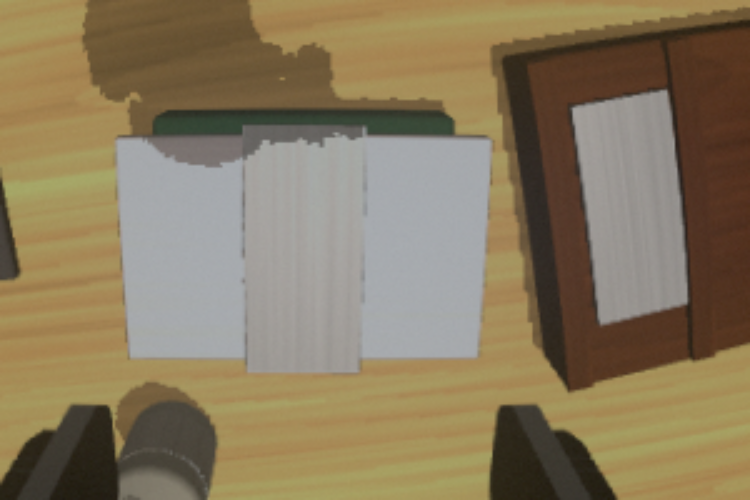

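Run:
```python
from h import *
ps=(np.array(arm.read_tool_pos()),np.array(arm.read_eef_rot()))
C=np.array([onz("wrist",(160+u/2.5,100+v/2.5),.096,ps)[:2] for u,v in((243,126),(366,126),(361,372),(246,373))])
e,n=ax(TY); d=C.mean(0)-TAB; print("bar on table dx,dy",d@e,d@n,"len",np.linalg.norm(C[0]-C[3]),"yaw",np.arctan2(*(C[3]-C[0])[::-1])-TY)
arm.line_to((.53,-.12,.43))
lat=-.079; push(.0625,lat,-.028)
im,ps,r=look(plxy(-.06,-.06),PY,.061,.36,"b2",amin=3000)
for o in r: print(o[1],inpl(o[1]),"%.0f x %.0f %.3f"%o[2:5],o[5])
print(arm.read_time())
```

```text
bar on table dx,dy 0.0008270166665792815 0.0011141395966447712 len 0.1297329186211658 yaw -0.00934066139011372
down F [-0.9026  0.6029  0.6611]
push F [ 0.6452 -0.3671  0.4092]
[ 0.5769 -0.1389] [-0.0136 -0.2838] 206 x 144 1.442 [118.8356 213.0405]
[ 1.0595 -0.5277] [ 0.433  -0.7135] 593 x 236 -1.071 [ 36.3321 388.3971]
[0.4712 0.0575] [-0.1016 -0.0788] 102 x 65 -0.010 [267.1734 144.3542]
53.8583
```

Run:
```python
from h import *
im=cv2.imread("pics/b2.png");ps=(np.array(arm.read_tool_pos()),np.array(arm.read_eef_rot()))
cv2.imwrite("pics/b2v.png",cv2.resize(bright(im[80:280,200:440]),None,fx=3,fy=3))
for v in (50,60,70,80):
  for o in rects("wrist",im,white(im,v),.061,ps,1500): 
    if .4<o[1][0]<.62 and abs(o[1][1])<.3: print(v,o[1],inpl(o[1]),"%.0f x %.0f %.3f"%o[2:5],o[5])
```

```text
50 [ 0.5773 -0.1357] [-0.0129 -0.2806] 213 x 146 1.445 [120.1655 212.66  ]
50 [0.4717 0.0577] [-0.1011 -0.0787] 103 x 65 -0.016 [267.1513 144.3542]
60 [ 0.5773 -0.1357] [-0.0129 -0.2806] 213 x 146 1.445 [120.1633 212.66  ]
60 [0.4717 0.0577] [-0.1011 -0.0787] 103 x 65 -0.016 [267.1513 144.3542]
70 [ 0.5769 -0.1385] [-0.0135 -0.2834] 208 x 146 1.448 [119.3124 212.6629]
70 [0.4717 0.0577] [-0.1011 -0.0787] 103 x 65 -0.016 [267.1513 144.3542]
80 [ 0.5769 -0.139 ] [-0.0136 -0.2839] 207 x 146 1.446 [119.1387 212.4541]
80 [0.4717 0.0574] [-0.1011 -0.079 ] 102 x 65 -0.010 [267.1402 144.3542]
```

View pics/b2v.png

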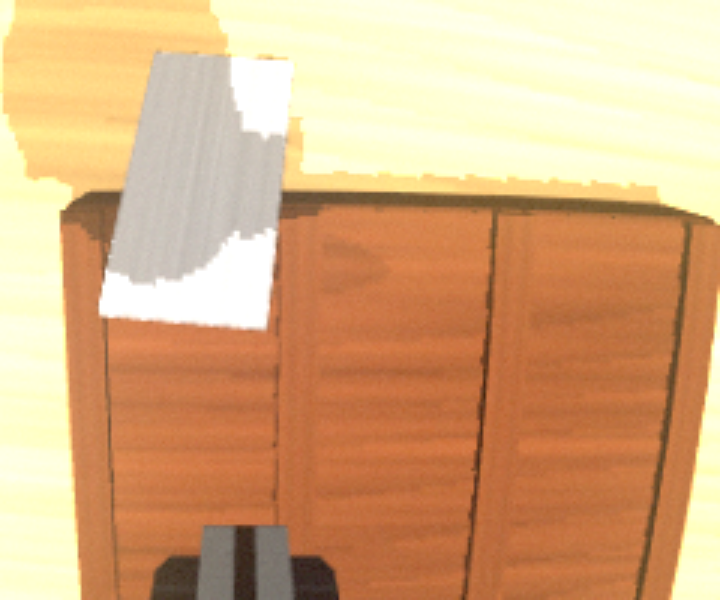

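Run:
```python
from h import *
ps=(np.array(arm.read_tool_pos()),np.array(arm.read_eef_rot()))
C=np.array([onz("wrist",(200+u/3,80+v/3),.061,ps)[:2] for u,v in((157,52),(293,58),(267,328),(100,315))])
print(C,[np.linalg.norm(C[i]-C[i-1]) for i in range(4)])
a=(C[3]+C[2]-C[0]-C[1])/2; print("c",C.mean(0),inpl(C.mean(0)),"yaw",np.arctan2(a[1],a[0]))
print("side yaws",[np.arctan2(*(C[j]-C[i])[::-1]) for i,j in((0,3),(1,2))])
```

```text
[[0.4214 0.0402]
 [0.4196 0.0905]
 [0.5233 0.0902]
 [0.5236 0.0252]] [np.float64(0.10326076050002057), np.float64(0.05035157760872808), np.float64(0.10378442061588423), np.float64(0.0650456495339507)]
c [0.472  0.0615] [-0.1005 -0.0749] yaw -0.07368376601730127
side yaws [np.float64(-0.1454424798112509), np.float64(-0.0022877397859072126)]
```

Run:
```python
from h import *
S=arm.snapshot("side");T=arm.snapshot("top");cv2.imwrite("pics/s2.png",S);cv2.imwrite("pics/tp2.png",T)
for n in("side","top"): print(n,proj(n,(.47,.06,.05)),"cam",-CI[n]["R"].T@CI[n]["t"])
u,v=proj("side",(.47,.06,.05)).astype(int);a=cv2.resize(bright(S[v-50:v+50,u-65:u+65]),None,fx=4,fy=4,interpolation=cv2.INTER_CUBIC)
print(u,v)
cv2.imwrite("pics/s2v.png",a)
```

```text
side [259.9763 232.0181] cam [ 0.3335 -0.9314  1.3187]
top [267.0012 236.4913] cam [0.4216 0.0377 1.1842]
259 232
```

View pics/s2v.png

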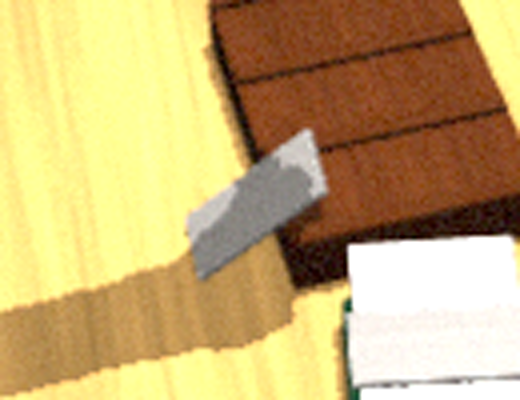

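Run:
```python
from h import *
ps=(np.array(arm.read_tool_pos()),np.array(arm.read_eef_rot()))
W=dict(fm=(157,52),fp=(293,58),rp=(267,328),rm=(100,315));S=dict(rp=(310,127),rm=(328,193),fm=(203,279),fp=(187,215))
C={k:cross([ray("wrist",(200+W[k][0]/3,80+W[k][1]/3),ps),ray("side",(194+S[k][0]/4,182+S[k][1]/4))]) for k in W}
for k in C: print(k,C[k],"side err",proj("side",C[k])-np.array([194+S[k][0]/4,182+S[k][1]/4]))
L=lambda a,b:np.linalg.norm(C[a]-C[b]); print(L("fm","fp"),L("rm","rp"),L("fm","rm"),L("fp","rp"))
e=(C["rp"]+C["rm"]-C["fp"]-C["fm"]);e/=np.linalg.norm(e);c=sum(C.values())/4
print("centre top face",c,"axis",e,"pitch",np.arcsin(e[2]),"yaw",np.arctan2(e[1],e[0]))
p=np.arcsin(e[2]);yaw=np.arctan2(e[1],e[0])
y=np.array([-np.sin(yaw),np.cos(yaw),0]);n=np.cross(e,y)
for sgn in(1,-1):
  X=sgn*e;Z=-n;R=np.c_[X,np.cross(Z,X),Z];q=Rot.from_matrix(R).as_quat()
  for s in (-.01,0,.015,.025):
    g=c-.006*n+s*e-.0676*Z
    print(sgn,s,g,arm.ik(g,q),arm.ik(g-.08*Z,q))
```

```text
fm [ 0.4182  0.0345 -0.003 ] side err [ 0.4918 -0.0244]
fp [0.4156 0.0935 0.003 ] side err [ 0.6744 -0.0129]
rp [0.5137 0.0886 0.094 ] side err [ 0.7028 -0.2953]
rm [0.5157 0.0285 0.0875] side err [ 0.6747 -0.2657]
0.059363077983716026 0.06040839541596846 0.13314461894040452 0.13386679964077372
centre top face [0.4658 0.0613 0.0454] axis [ 0.7323 -0.0411  0.6798] pitch 0.7474637767905211 yaw -0.05601160943252295
1 -0.01 [0.4167 0.0641 0.0838] None None
1 0 [0.424  0.0636 0.0906] None None
1 0.015 [0.435  0.063  0.1007] None None
1 0.025 [0.4423 0.0626 0.1075] None None
-1 -0.01 [0.4167 0.0641 0.0838] None None
-1 0 [0.424  0.0636 0.0906] None None
-1 0.015 [0.435  0.063  0.1007] None None
-1 0.025 [0.4423 0.0626 0.1075] None None
```

Run:
```python
from h import *
q=down(np.pi)
for p in((.74,.0,.066),(.74,.0,.3),(.715,.02,.066)): print(arm.ik(p,q) is not None)
g=(.450,.0621);qq=down(-.056+np.pi)
arm.line_to((.47,.07,.36));arm.move_gripper(.84,effort=100);arm.movep((*g,.20),qq);arm.line_to((*g,.087),velocity=.1)
arm.move_gripper(.5,effort=100);print("grip",arm.read_opening(),arm.read_finger_force())
arm.line_to((*g,.27),velocity=.12);print("held",arm.read_opening(),arm.read_ft_force())
arm.movep((.735,.0,.27),q);arm.line_to((.735,.0,.12),velocity=.15)
arm.move_gripper(.5,effort=25);print("light",arm.read_opening(),arm.read_finger_force())
f0=np.array(arm.read_ft_force())
for z in np.arange(.118,.0685,-.003):
    arm.line_to((.735,.0,z),velocity=.04)
    F=np.array(arm.read_ft_force())-f0;print("%.3f"%z,F,end=";")
    if F[2]>25: break
arm.move_gripper(.9);arm.pause(.2);arm.line_to((.735,0,.25),velocity=.25)
im,ps,r=look((.68,.0),0,.006,.36,"b3",amin=2000)
for o in r: print(o[1],"%.0f x %.0f %.3f"%o[2:5],o[5])
print(arm.read_time())
```

```text
True
True
True
grip 0.6762154213175006 102.60018263943493
held 0.6755370942321972 [ 0.1577  0.6497 -4.1378]
light 0.6792584264949726 106.89803654327989
0.118 [ 0.5318  0.6961 -0.2209];0.115 [ 0.2439  0.1147 -1.351 ];0.112 [ 0.393   0.9113 -0.0239];0.109 [-0.1038  0.9189 -0.3253];0.106 [-0.2012  0.5423 -0.3462];0.103 [-0.2972  0.4428 -0.9914];0.100 [0.7716 0.4271 0.0449];0.097 [ 0.9309  0.8281 -0.1403];0.094 [0.4331 0.0282 0.4724];0.091 [ 0.4967  1.2214 -0.5922];0.088 [0.92   1.1979 2.491 ];0.085 [0.4362 1.6934 8.72  ];0.082 [ 0.6015  0.6561 13.383 ];0.079 [ 1.8602  0.2127 13.8795];0.076 [ 3.7876  0.5618 14.1107];0.073 [ 4.6746  0.4067 15.6707];0.070 [ 6.1407  1.1437 16.8584];[ 0.5537 -0.1538] 235 x 164 1.441 [175.1266  86.2373]
[0.749  0.0001] 129 x 59 0.020 [280.6941 217.8157]
67.95
```

Run:
```python
from h import *
g=np.array([.749,.0001]);q=down(.02+np.pi)
arm.move_gripper(.84,effort=100);arm.movep((*g,.2),q);arm.line_to((*g,.0690),velocity=.1);print("F",arm.read_ft_force())
arm.move_gripper(.5,effort=100);print("grip",arm.read_opening(),arm.read_finger_force())
arm.line_to((*g,.27),velocity=.15)
place(0.0,.096)
im,ps,r=table(tag="t2")
cv2.imwrite("pics/t2v.png",cv2.resize(bright(im[100:300,180:500]),None,fx=2.5,fy=2.5));print(ps,arm.read_time())
```

```text
F [1.0539 0.3399 0.6206]
grip 0.6496786615752379 104.27754934877157
held 0.6480043594402489
place F [-2.2454  0.9095  7.2557]
(array([ 0.5298, -0.1196,  0.4179]), array([ 0.0628,  0.998 ,  0.0002, -0.0022])) 76.4333
```

View pics/t2v.png

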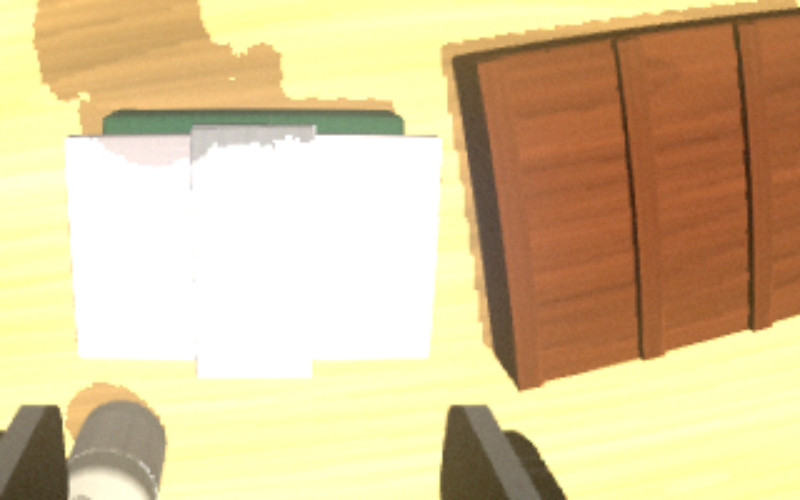

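```bash
cat >> h.py <<'E'
def arc(a,side,r=.060,d=.019):
    "finger centre to push the keeper at angle a; side=-1 behind it on the shut side, +1 on the open side"
    return ST+r*np.array([-np.cos(a),np.sin(a)])+side*d*np.array([np.sin(a),np.cos(a)])
def klook(tag,xy=(.48,-.36),h=.45):
    arm.movep((*xy,h),down(np.pi));arm.pause(.2);im,ps=wshot();cv2.imwrite(f"pics/{tag}.png",im)
    hh=cv2.cvtColor(im,cv2.COLOR_BGR2HSV);m=(hh[...,0]>18)&(hh[...,0]<33)&(hh[...,1]>150)&(hh[...,2]>60)
    for o in rects("wrist",im,m,.200,ps,150): print("yellow",o[0],o[1],"%.0f x %.0f %.3f"%o[2:5],o[5])
    return im,ps
E
python3 - <<'E'
from h import *
ps=(np.array(arm.read_tool_pos()),np.array(arm.read_eef_rot()))
C=np.array([onz("wrist",(180+u/2.5,100+v/2.5),.102,ps)[:2] for u,v in((190,126),(316,125),(312,377),(197,378))])
e,n=ax(TY); d=C.mean(0)-TAB; print("bar2 dx,dy",d@e,d@n,"len",np.linalg.norm(C[0]-C[3]),np.linalg.norm(C[0]-C[1]),"yaw",np.arctan2(*((C[3]-C[0]+C[2]-C[1]))[::-1])-TY)
q=down(np.pi);arm.move_gripper(0.0)
s=ST+np.array([-.060,-.050]);arm.movep((*s,.34),q);arm.line_to((*s,.257),velocity=.15)
for a in np.arange(-.1,1.31,.14):
    arm.line_to((*arc(a,-1),.257),velocity=.08)
print("F",arm.read_ft_force())
for a in(1.1,.9): arm.line_to((*arc(a,-1),.257),velocity=.08)
arm.line_to((*arc(.9,-1),.34),velocity=.2)
im,ps=klook("k1");print(ps,arm.read_time())
cv2.imwrite("pics/k1v.png",cv2.resize(bright(im[130:280,200:400]),None,fx=4,fy=4))
E
```

```text
bar2 dx,dy 0.0006038860927994383 0.0010144389853791245 len 0.13061786263955766 0.060008305760488066 yaw 0.005122224997033728
F [ 0.1148 -0.3821  0.2141]
yellow 662.0 [ 0.5406 -0.3183] 101 x 18 -1.465 [316.3048 240.6667]
(array([ 0.4803, -0.3589,  0.4477]), array([-0.0006,  1.    ,  0.0016, -0.0017])) 84.0
```

View pics/k1v.png

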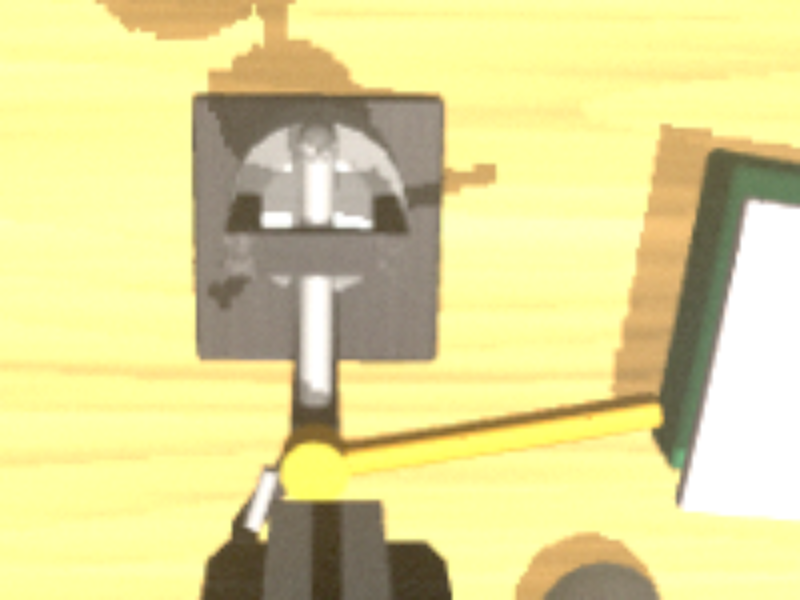

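Run:
```python
from h import *
ps=(np.array(arm.read_tool_pos()),np.array(arm.read_eef_rot()))
f=lambda u,v:onz("wrist",(200+u/4,130+v/4),.178,ps)
b=f(317,255)[:2];print("bail",b,f(317,232),f(317,278),f(222,245),f(412,245))
assert abs(b[0]-(ST[0]-.055))<.008 and abs(b[1]-ST[1])<.006
q=down(np.pi);arm.move_gripper(1.0)
arm.movep((*b,.32),q);arm.line_to((*b,.220),velocity=.1);print("F",arm.read_ft_force())
arm.move_gripper(.3,effort=60);print("grip",arm.read_opening(),arm.read_finger_force(),arm.read_tool_pos())
arm.line_to((*b,.244),velocity=.05);print("lift F",arm.read_ft_force())
arm.line_to((b[0]-.085,b[1],.244),velocity=.1);print("out F",arm.read_ft_force())
arm.line_to((b[0]-.05,b[1],.34),velocity=.15);print(arm.read_opening(),arm.read_time())
```

```text
bail [ 0.492 -0.36 ] [ 0.4856 -0.36    0.178 ] [ 0.4984 -0.36    0.178 ] [ 0.4891 -0.3856  0.178 ] [ 0.4892 -0.3344  0.178 ]
F [-0.5965  0.5842 -0.026 ]
grip 0.5712188093006375 62.229026556015015 [ 0.4921 -0.3604  0.2209]
lift F [ 0.4389 -0.3156 -5.2264]
out F [-0.2105  0.9669 -6.0773]
0.571362909055598 89.4083
```

Run:
```python
from h import *
q=down(TY+np.pi)
arm.movep((*TAB,.34),q);arm.line_to((*TAB,.250),velocity=.12);arm.pause(.2)
z,f=touch(TAB,.250,.236,thr=3.);print("contact",z,f)
arm.move_gripper(1.0);arm.pause(.3);arm.line_to((*TAB,.36),velocity=.15)
im,ps=klook("p1",(.50,-.124),.45);T=arm.snapshot("top");cv2.imwrite("pics/tp3.png",T);print(ps,arm.read_time())
cv2.imwrite("pics/p1v.png",cv2.resize(bright(im[100:290,180:400]),None,fx=3,fy=3))
```

```text
contact 0.24752287671624215 [-1.4043  2.0998  4.3605]
yellow 511.0 [ 0.535  -0.3177] 107 x 18 -1.348 [112.9562 221.0563]
(array([ 0.5002, -0.1233,  0.4481]), array([-0.0004,  1.    ,  0.0003, -0.0019])) 94.8667
```

View pics/p1v.png

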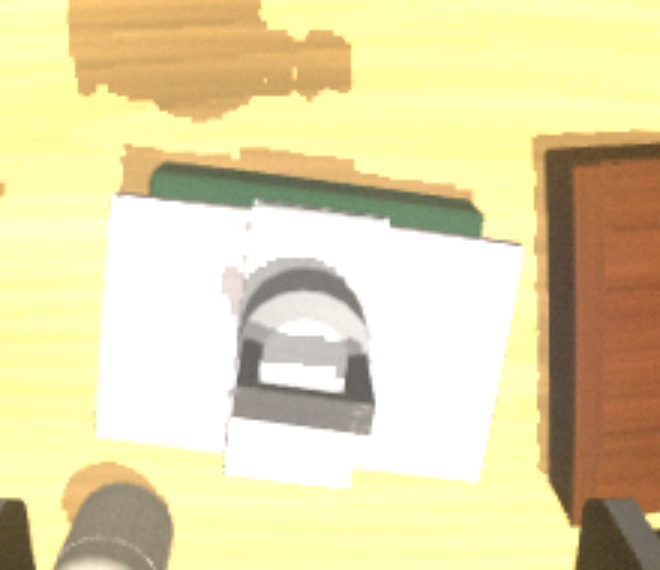

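Run:
```python
from h import *
ps=(np.array(arm.read_tool_pos()),np.array(arm.read_eef_rot()))
f=lambda u,v,z:onz("wrist",(180+u/3,100+v/3),z,ps)[:2]
e,n=ax(TY)
L=lambda p:((p-TAB)@e,(p-TAB)@n)
print("bail",L(f(305,411,.202)),"front rim (exp -.028)",L(f(302,257,.142)),"foot?",L(f(302,257,.102)))
q=down(np.pi);arm.move_gripper(0.0)
s=arc(1.62,1,d=.032);arm.movep((*s,.36),q);arm.line_to((*s,.257),velocity=.12)
for a in np.arange(1.4,.14,-.15): arm.line_to((*arc(a,1),.257),velocity=.08)
print("F",arm.read_ft_force())
for a in(.4,.55): arm.line_to((*arc(a,1,d=.025),.257),velocity=.08)
arm.line_to((*arc(.55,1,d=.025),.36),velocity=.2)
im,ps=klook("k2");print(ps,arm.read_time())
arm.movep((.45,.2,.45),down(np.pi));T=arm.snapshot("top");S=arm.snapshot("side")
a=cv2.resize(bright(T[130:260,180:460]),None,fx=2.8,fy=2.8);b=cv2.resize(bright(S[160:390,240:390]),None,fx=1.0,fy=1.0)
cv2.imwrite("pics/fs.png",cv2.resize(bright(S[225:390,240:380]),None,fx=3.6,fy=3.6));cv2.imwrite("pics/ft.png",a)
```

```text
bail (np.float64(-0.01130379491920841), np.float64(-1.114716466490322e-05)) front rim (exp -.028) (np.float64(-0.05198240291866446), np.float64(-0.006248391410171977)) foot? (np.float64(-0.04273905879332754), np.float64(-0.005138022466594767))
F [0.5255 0.1134 0.4072]
yellow 728.5 [ 0.5023 -0.361 ] 104 x 16 -0.000 [277.799  207.4737]
(array([ 0.4807, -0.3585,  0.4477]), array([-0.0011,  1.    ,  0.0017, -0.0016])) 102.2083
```

View pics/fs.png

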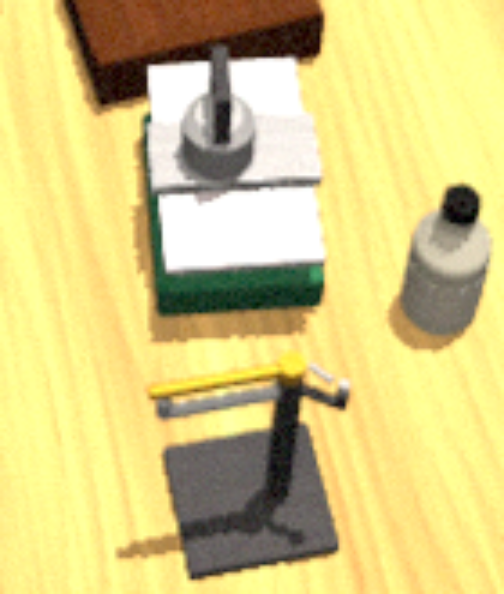

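```bash
cat >> h.py <<'E'
def wt(tag):
    "camera over the weight: body rim (z .142) and bail top (z .202), as offsets in the table's axes"
    e,n=ax(TY);g=TAB+.077*e
    arm.movep((*g,.42),down(TY+np.pi));arm.pause(.3);im,ps=wshot();cv2.imwrite(f"pics/{tag}.png",im)
    u,v=proj("wrist",(*TAB,.142),ps).astype(int);k=45
    hh=cv2.cvtColor(cv2.GaussianBlur(im,(3,3),0),cv2.COLOR_BGR2HSV)
    roi=hh[v-k:v+k,u-k:u+k,2]
    t,m=cv2.threshold(roi,0,255,cv2.THRESH_BINARY_INV+cv2.THRESH_OTSU);out=[t]
    for z,thr in((.142,t),(.202,t*.6)):
        cs=cv2.findContours((roi<thr).astype(np.uint8),cv2.RETR_EXTERNAL,cv2.CHAIN_APPROX_NONE)[0]
        c=max(cs,key=cv2.contourArea)[:,0]+np.array([u-k,v-k])
        P=np.array([onz("wrist",p,z,ps)[:2]-TAB for p in c])*1000;P=np.c_[P@e,P@n].astype(np.float32)
        out.append((z,cv2.minEnclosingCircle(P),P.min(0),P.max(0)))
    cv2.imwrite(f"pics/{tag}v.png",np.hstack([cv2.resize(bright(im[v-k:v+k,u-k:u+k]),None,fx=4.4,fy=4.4),cv2.resize(cv2.cvtColor(((roi<t)*120+(roi<t*.6)*130).astype(np.uint8),cv2.COLOR_GRAY2BGR),None,fx=4.4,fy=4.4)]))
    return out,ps,(u-k,v-k)
E
python3 - <<'E'
from h import *
for o in wt("q1"): print(o)
E
```

```text
[143.0, (0.142, ((-1.8033337593078613, -17.710433959960938), 57.2819709777832), array([-50.4258, -49.3154], dtype=float32), array([46.3845, 28.7943], dtype=float32)), (0.202, ((-9.701390266418457, -6.230463981628418), 20.11031723022461), array([-19.4707, -24.6997], dtype=float32), array([ 9.8819, 13.5841], dtype=float32))]
(array([ 0.6403, -0.1327,  0.4203]), array([0.0622, 0.9981, 0.0002, 0.0002]))
(np.int64(234), np.int64(64))
```

View pics/q1v.png

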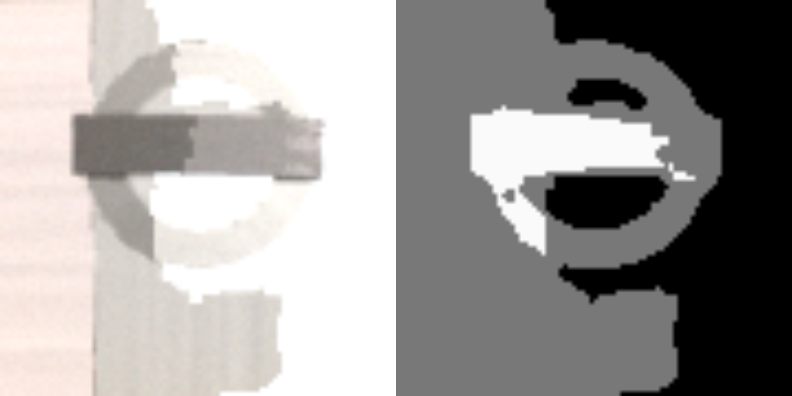

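Run:
```python
from h import *
ps=(np.array(arm.read_tool_pos()),np.array(arm.read_eef_rot()));e,n=ax(TY)
f=lambda u,v,z:np.array([(onz("wrist",(234+u/4.4,64+v/4.4),z,ps)[:2]-TAB)@k for k in(e,n)])*1000
print("bail c",f(197.5,146.5,.202),"sides",f(197,115,.202),f(197,178,.202),f(73,146,.202),f(322,146,.202))
print("rim c",f(199,154,.142),f(199,40,.142),f(199,268,.142),f(88,154,.142),f(310,154,.142))
```

```text
bail c [-11.1607  -0.626 ] sides [-17.5095  -0.7212] [-4.8235 -0.7286] [-11.5484 -25.2463] [-11.468   23.9681]
rim c [-11.733   -0.6494] [-39.598   -0.6397] [15.978  -0.6676] [-12.0026 -27.1738] [-11.9299  25.854 ]
```

Run:
```python
from h import *
ps=(np.array([.5002,-.1233,.4481]),np.array([-.0004,1,.0003,-.0019]));e,n=ax(TY)
C=np.array([onz("wrist",(180+u/3,100+v/3),.102,ps)[:2] for u,v in((255,202),(388,220),(350,487),(226,475))])
d=C.mean(0)-TAB;a=C[3]-C[0]+C[2]-C[1];ok=[d@e,d@n,np.arctan2(a[1],a[0])-TY,np.linalg.norm(C[3]-C[0])]
print(ok,arm.read_time())
if abs(ok[0])<.01 and abs(ok[1])<.01 and abs(ok[2])<.1: arm.pause(.5);print(arm.finish_job())
```

```text
[np.float64(5.537921290543055e-05), np.float64(0.0018113554080659254), np.float64(0.008616790615155245), np.float64(0.13064767984777492)] 106.1083
the job is handed in; nothing more can be done
None
```

Job handed in at about 107 s: both bars present are stacked within about 2 mm of the table centre, the hook weight stands upright on them about 11.5 mm off centre (18 mm allowed), and the keeper is shut; the second bar tipped off the plinth during the push and was recovered via the bench, and the verdict itself was not shown.

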